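Switch on the locked bottle shaker

TASK

Switch on the bottle shaker with the blue locking toggle: pull its bat outward to lift it out of its notch, flip it over the lock ridge from the red-dot side to the green-dot side, then let it drop fully home into the notch there and let go. Leave the black toggle locked on its red-dot side.

Things in the scene. Friction and masses are not known exactly. Their poses are not given: they have to be found in the camera images.
- blue_grip (a point): Centre of the blue grip block of the toggle to flip: 18 mm along x, 14 mm thick along y, 40 mm long along z. z points outward along the bat (the pull), y along the level hinge (pinch across y), x towards the green dot (flip direction). Hinge axis: 72 mm behind along -z when down, 88 mm fully pulled. Below it, 31 mm behind, is a brass collar 24 mm wide along y. White band near the tip.
- blue_flip (a joint): Flip angle of the blue bat, rad: 0 = leans 26 deg (0.45 rad) to the red dot (off), 0.45 = upright, 0.9 = leans 26 deg to the green dot (on), a stop. Light friction holds it at any angle. It stands on a fixed white box 130 x 100 x 50 mm high, hinge axis 35 mm above the bench. When down, a steel ridge mid-box (top 76 mm above bench, 36 mm wide along y) blocks it after 0.09 rad of play.
- blue_pull (a joint): How far the blue bat is pulled outward along its own axis, m: 0 = down in its notch, 0.016 = fully pulled (a stop). A spring draws it back, 3 N at 0 rising to 7 N at 0.016. It clears the ridge from 0.011 on, and drops home only at flip angles above about 0.82 rad (or below 0.08).
- black_flip (a joint): Flip angle of the other, bystander toggle, with a black grip, on an identical white box, rad; 0 = leaning to its red dot (off). It must stay off.
Not all that is in view belongs to the job. What is shaped like the part that bears blue_grip but brown or pink is not meant.

How it is judged:
By the outcome, as a careful person would: the job done as asked, in the order asked, and still so for the second after the job is handed in, with the robot touching nothing.
It also fails if it takes over 35 s, if anything falls off the work surface, if the arm or the gripper's body presses on something with over 40 N, if the wrist force passes 120 N, or if a joint passes its speed limit or range.

ROBOT

A 6-joint arm with a two-finger parallel gripper is mounted at the origin on the work surface. World frame = base frame: x ahead of the robot, y to its left, z up, the work surface at z = 0. Lengths are in m, angles in rad, forces in N, time in s.
With the tool pointing down it reaches from about 0.35 to 0.875 m from the base axis. Payload 4.2 kg.
Tool frame: the origin (TCP) lies on the front face of the gripper's body, between the roots of the fingers; the fingertips stand 73 mm ahead of it and the grasp point (between the pads) lies 54 mm ahead of it; z points along the fingers, y is the line along which they close (so a half turn about z gives the same grasp; the last joint's range is limited). The gripper opens to 85 mm and grips with 20 to 120 N. Pads are 22 mm wide; open, the fingers measure 114 mm over their backs; the gripper's body (76 mm by 85 mm) begins 54 mm behind the grasp point. The pads swing forward as they close: fully open they stand 13 mm farther back than shut.
Start: joints at [1.447, 0.385, 0.008, 0, -1.194, -0.259], TCP at [0.233, 0.58, 0.304] pointing down, gripper open.
Joint ranges: [-3.14, 3.14], [-1.21, 2.06], [-1.07, 1.41], [-3.16, 2.05], [-2.99, -0.16], [-3.1, 3.1]. Speed limits (rad/s): [2.79, 2.79, 3.14, 3.14, 3.14, 3.14].

INTERFACE

Orientations are given as [roll, pitch, yaw] about the fixed x, y, z axes, in that order (R = Rz(yaw) Ry(pitch) Rx(roll)).
In Python, from cell import bot gives the robot as it stands.
- The arm moves only by the shell command python3 -m handwheel 'ROWS' [OPENING] [FORCE]. ROWS is JSON, a list of rows, each a list of 4 numbers: the shift along the tool's x, y, z in mm, then the turn about the tool's z in rad. A call has 1 to 12 rows; each row shifts and turns the commanded pose from where the row before left it, along the tool's axes as they then stand; what a row does not reach is not made up. A row lasts 1/10 s, in which the tool goes at most 50 mm and 8.59 degrees, less where a joint would pass 70% of its speed; a pose out of reach is approached as far as the arm can. A call with a gripper value outside its range is refused whole. OPENING is the finger opening in mm, from 0 to 85.4, set as the call begins (- or left out, the last holds). The fingers move at their own pace and stop on an object; FORCE is the grip in N (left out, the last holds). Time passes only in rows, so rows that do not move let the fingers close. It gives the time, the measured TCP pose, the force, the opening and the grip force at its end, in the units of the state.
- bot.observe(): the state, without advancing time (a new reading comes with each control period).
- bot.grab_frame(name): name is "side" or "top"; returns the picture (400x640x3 uint8, red, green, blue); there is no depth.
- bot.camera_model(name): a dict with "camera_matrix" (3x3 intrinsics, pixels), "eye" and "rotation" of the camera in the world. Camera axes: x right, y up, looking along -z (the intrinsics and any distortion apply to the point x, -y, -z); pixel columns grow to the right and rows downward; lengths in m; the calibration is good to about 2 mm. A picture is of the moment at which its call begins. camera_model takes no time and is no camera call.
- bot.finish_job(): hands the job in; it is judged then, once.
Trained networks look in the newest picture that a camera, given by its name, has taken for a name from the list of things; names that differ only in an ending like _2 or _b are one class to them, and where a whole thing is asked for, a point or a joint stands for the part that bears it (a point fixed in the world has none). Each returns a list of dicts, best first, with "conf" (0 to 1); they miss things now and then, are a little off and sometimes report something else, mostly with a low value. They report only what shows in the picture. A call takes as long as a camera call. They do not tell look-alikes from the thing itself.
- bot.look_for(camera, label): "centre" ([x, y, z] in m, in the coordinates of the camera as it stood for that picture, good to about 4 mm: the middle of the surface that is visible of it).
- bot.outline_of(camera, label): "mask" (400x640 bool, what is visible of it).
- bot.landmark_of(camera, label): "centre" ([x, y, z] in m, in the coordinates of the camera as it stood for that picture, good to about 4 mm: a listed point, or the origin of a listed thing).
The state is a dict: "time_s": time; "joint_positions": joint angles; "joint_velocities": joint speeds; "tau": joint torques, N m; "position": TCP position; "eef_rot": TCP orientation; "force": force on the tool from outside, world axes, zero at the start; "ft_torque": the same for the moment, N m; "opening": finger opening in m; "grip_force": force on a finger pad.
Only numpy, scipy, OpenCV 4.12 (cv2) and the standard library are available. Lean on these libraries where they do the work, as an engineer would, in place of code of your own. Each camera call takes 0.05 s, during which the arm holds its last target. There are 200 camera calls.

## Working session

There is one attempt and no reset: what is moved stays moved. The work goes in short steps, Python scripts to look and compute and a shell command to move; the robot and the scene stay as the last step left them, time stands still between calls to the robot, and variables do not carry over. Pictures are saved under pics/ and viewed, at most 10 in all, crops included, and the job is handed in when it is done.

```bash
ls; mkdir -p pics
cat > h.py <<'E'
import numpy as np, cv2
from cell import bot
def save(c,n):
    im=bot.grab_frame(c); cv2.imwrite('pics/'+n+'.png',im[:,:,::-1]); return im
def w(c,p):
    m=bot.camera_model(c); return np.array(m['rotation'])@np.array(p)+np.array(m['eye'])
def px(c,P):
    m=bot.camera_model(c); q=np.array(m['rotation']).T@(np.array(P)-np.array(m['eye'])); q=q*[1,-1,-1]
    u=np.array(m['camera_matrix'])@q; return u[:2]/u[2]
E
python3 - <<'E'
from h import *
for c in('side','top'):
    save(c,c+'0')
    m=bot.camera_model(c); print(c,m)
    for f in('look_for','landmark_of'):
        for l in('blue_grip','black_flip'):
            try:
                for d in getattr(bot,f)(c,l): p=w(c,d['centre']); print(f,l,round(d['conf'],2),p.round(3),px(c,p).round())
            except Exception as e: print(f,l,e)
print(bot.observe())
E
```

```text
pics
side {'camera_matrix': array([[441.94666655,   0.        , 323.16154005],
       [  0.        , 441.94666655, 203.00095412],
       [  0.        ,   0.        ,   1.        ]]), 'eye': array([-0.06107111, -0.74456408,  0.90671245]), 'rotation': array([ 0.85044255,  0.02141915, -0.7480096 ])}
look_for blue_grip can't multiply sequence by non-int of type 'numpy.float64'
look_for black_flip can't multiply sequence by non-int of type 'numpy.float64'
landmark_of blue_grip can't multiply sequence by non-int of type 'numpy.float64'
landmark_of black_flip it knows: blue_grip
top {'camera_matrix': array([[503.06702716,   0.        , 321.36837608],
       [  0.        , 503.06702716, 199.44641093],
       [  0.        ,   0.        ,   1.        ]]), 'eye': array([ 0.42025253, -0.03463402,  1.50729314]), 'rotation': array([ 0.07351079, -0.02396264, -1.59389965])}
look_for blue_grip can't multiply sequence by non-int of type 'numpy.float64'
look_for black_flip can't multiply sequence by non-int of type 'numpy.float64'
landmark_of blue_grip can't multiply sequence by non-int of type 'numpy.float64'
landmark_of black_flip it knows: blue_grip
{'time_s': 0.4, 'joint_positions': array([ 1.44660692e+00,  3.84838314e-01,  7.69915802e-03, -8.39818572e-05,
       -1.19401474e+00, -2.58598932e-01]), 'joint_velocities': array([-2.63761278e-03, -3.40146321e-04,  4.09910510e-03, -9.41812399e-05,
        4.41155000e-04,  1.26873600e-03]), 'tau': array([-2.73476132e-06, -3.91585886e+01,  1.88329965e+01,  4.18458313e+00,
       -1.45236401e-03, -6.35239488e-07]), 'position': array([0.23338692, 0.57969484, 0.30373728]), 'eef_rot': array([ 3.14122700e+00, -1.59573437e-05, -3.82819245e-01]), 'force': array([-1.09274735e-05, -2.91992378e-02,  3.19176941e-02]), 'ft_torque': array([ 0.01284392, -0.0161723 ,  0.03084583]), 'grip_force': 0.0, 'opening': 0.08548818198128265}
```

View pics/side0.png

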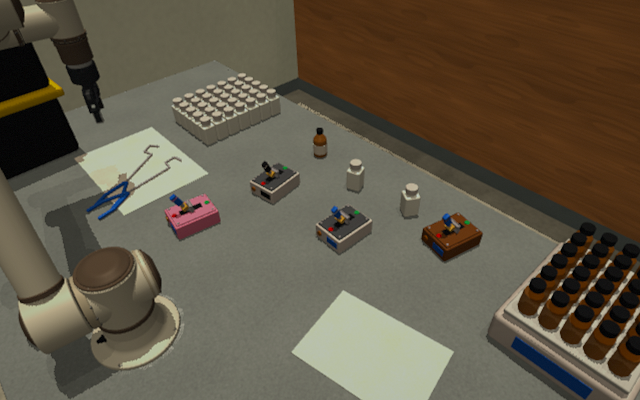

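View pics/top0.png

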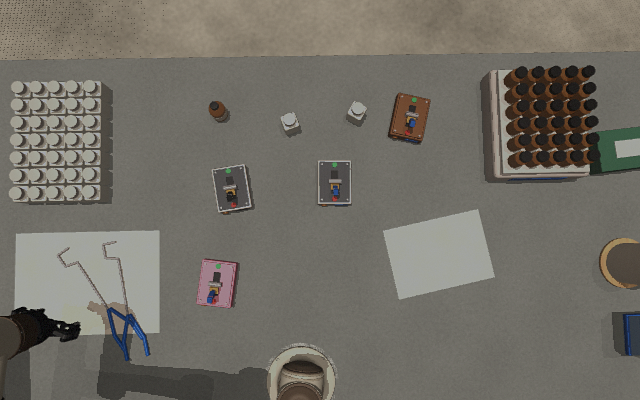

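```bash
cat > h.py <<'E'
import numpy as np, cv2
from scipy.spatial.transform import Rotation as R
from cell import bot
def cm(c):
    m=bot.camera_model(c); return np.array(m['camera_matrix']),np.array(m['eye']),R.from_euler('xyz',m['rotation']).as_matrix()
def save(c,n,box=None,s=4):
    im=bot.grab_frame(c)[:,:,::-1]
    o=im if box is None else cv2.resize(im[box[1]:box[3],box[0]:box[2]],None,fx=s,fy=s,interpolation=cv2.INTER_CUBIC)
    cv2.imwrite('pics/'+n+'.png',o); return im
def w(c,p):
    K,e,r=cm(c); return r@np.array(p)+e
def px(c,P):
    K,e,r=cm(c); q=r.T@(np.array(P)-e)*[1,-1,-1]; u=K@q; return u[:2]/u[2]
def ray(c,uv,z):
    K,e,r=cm(c); d=r@(np.linalg.inv(K)@[uv[0],uv[1],1]*[1,-1,-1]); return e+d*(z-e[2])/d[2]
E
python3 - <<'E'
from h import *
for c,b in(('top',(285,140,385,220)),('side',(300,180,390,260))):
    save(c,c+'1',b,6)
    for f in('look_for','landmark_of'):
        for l in ('blue_grip',):
            for d in getattr(bot,f)(c,l): p=w(c,d['centre']); print(c,f,l,round(d['conf'],2),p.round(4),px(c,p).round())
E
```

```text
top look_for blue_grip 0.65 [ 0.7412 -0.3363  0.0995] [413. 121.]
top look_for blue_grip 0.61 [0.2694 0.239  0.0954] [211. 294.]
top look_for blue_grip 0.46 [ 0.5546 -0.1058  0.1021] [334. 188.]
top landmark_of blue_grip 0.58 [0.2621 0.243  0.1056] [209. 297.]
top landmark_of blue_grip 0.46 [ 0.5505 -0.1065  0.1024] [334. 189.]
side look_for blue_grip 0.5 [ 0.5457 -0.1191  0.0969] [337. 215.]
side landmark_of blue_grip 0.53 [0.2622 0.2445 0.0994] [175. 200.]
side landmark_of blue_grip 0.46 [ 0.7428 -0.3375  0.106 ] [449. 218.]
```

View pics/top1.png

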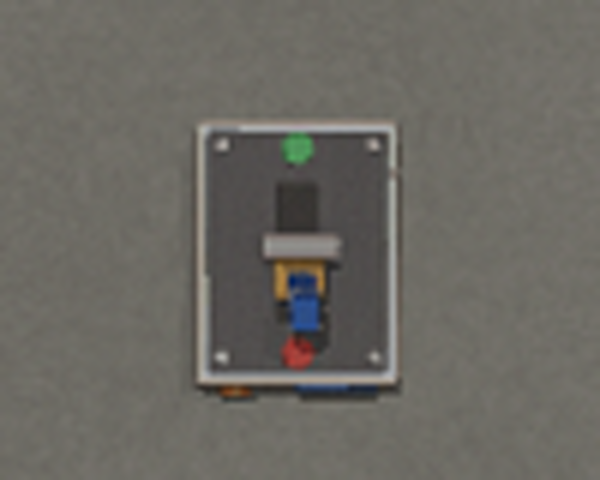

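View pics/side1.png

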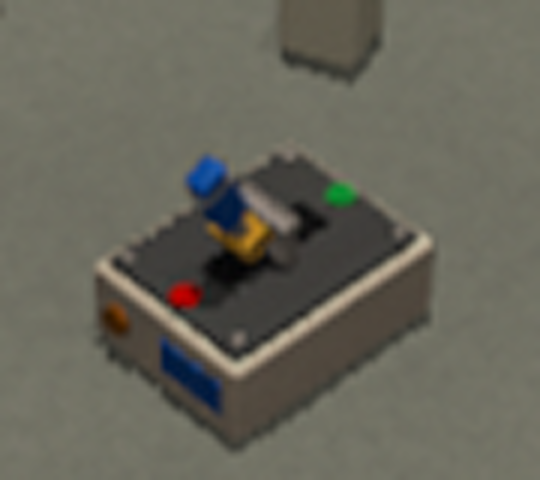

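Run:
```python
from h import *
z=.051
g,r=ray('top',(334.5,164.5),z),ray('top',(334.5,198.7),z); print('top',g,r)
g2,r2=ray('side',(356.6,212.3),z),ray('side',(330.3,229.2),z); print('side',g2,r2)
cs=[ray('top',(285+a/6-.5+.08,140+b/6-.5),.05) for a,b in((198,122),(397,122),(399,383),(198,383))]
print('corners',np.round(cs,4),np.mean(cs,0))
for a,b in((g,r),(g2,r2)): d=a-b; print(np.linalg.norm(d),np.arctan2(d[1],d[0]),(a+b)/2)
```

```text
top [ 0.62817856 -0.11272048  0.051     ] [ 0.52805462 -0.11021463  0.051     ]
side [ 0.62990332 -0.11358552  0.051     ] [ 0.52859327 -0.11097592  0.051     ]
corners [[ 0.643  -0.0636  0.05  ]
 [ 0.6411 -0.1607  0.05  ]
 [ 0.5136 -0.1582  0.05  ]
 [ 0.5157 -0.0608  0.05  ]] [ 0.57836565 -0.11082256  0.05      ]
0.10015528370163028 -0.02502220297680936 [ 0.57811659 -0.11146755  0.051     ]
0.10134365224308099 -0.025752857904490313 [ 0.5792483  -0.11228072  0.051     ]
```

```bash
python3 -m handwheel '[[0,0,0,-0.12],[0,0,0,-0.12],[0,0,0,-0.12],[17,36,0,0],[17,36,0,0],[17,36,0,0],[17,36,0,0],[17,36,0,0],[17,36,0,0],[17,36,0,0],[17,36,0,0],[17,36,0,0]]' 50 60
python3 -m handwheel '[[17,36,0,0],[17,36,0,0],[17,36,0,0],[17,36,0,0],[17,36,0,0],[17,36,0,0],[17,36,0,0],[17,36,0,0],[17,36,0,0],[10,20,0,0],[0,0,0,0],[0,0,0,0]]'
```

```text
time_s: 1.9
position: [0.3793, 0.2508, 0.3043]
eef_rot: [-3.141, -0.001, -0.022]
force: [0.4, 0.1, -0.6]
opening: 0.0498
grip_force: 0.0
time_s: 3.1
position: [0.5339, -0.0955, 0.3037]
eef_rot: [-3.141, 0.001, -0.024]
force: [-0.1, 1.1, -0.3]
opening: 0.0497
grip_force: 0.0
```

```bash
python3 -m handwheel '[[11,15,0,0],[0,0,30,0],[0,0,30,0],[0,0,27,0],[0,0,0,0],[0,0,0,0]]'
python3 - <<'E'
from h import *
a=save('side','side2',(290,130,390,230),6)
print(px('side',[.545,-.111,.104]),px('side',bot.observe()['position']))
E
```

```text
time_s: 3.7
position: [0.545, -0.1098, 0.2177]
eef_rot: [3.141, -0.0, -0.021]
force: [-0.6, 0.0, 1.2]
opening: 0.0498
grip_force: 0.0
[334.5173374  212.16980376] [334.17059293 178.28827716]
```

View pics/side2.png

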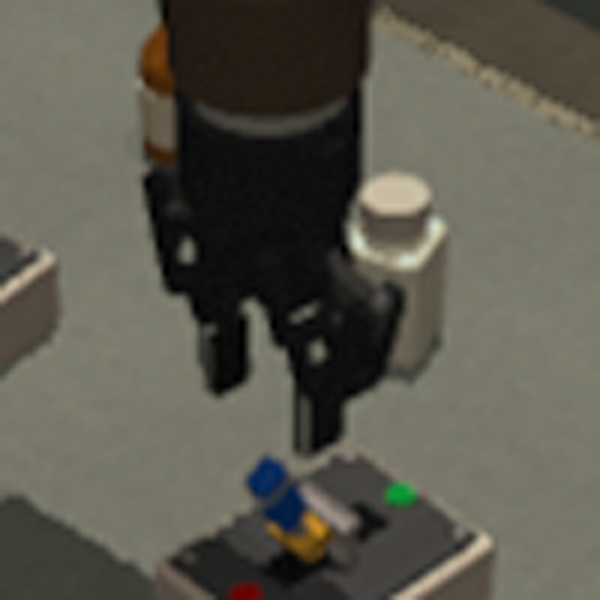

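The fingertips (crop about 225,390 and 315,450) straddle the blue bat (268,475). I'll descend and grip.

```bash
python3 -m handwheel '[[0,0,20,0],[0,0,20,0],[0,0,19,0],[0,0,0,0],[0,0,0,0]]'
python3 -m handwheel '[[0,0,0,0],[0,0,0,0],[0,0,0,0],[0,0,0,0],[0,0,0,0],[0,0,0,0],[0,0,0,0],[0,0,0,0]]' 5 60
```

```text
time_s: 4.25
position: [0.5458, -0.1104, 0.1596]
eef_rot: [3.141, -0.003, -0.022]
force: [-0.3, 0.3, 0.3]
opening: 0.05
grip_force: 0.0
time_s: 5.05
position: [0.5453, -0.1102, 0.1592]
eef_rot: [-3.141, -0.002, -0.022]
force: [-1.7, 2.3, 5.1]
opening: 0.013
grip_force: 58.8
```

```bash
python3 -m handwheel '[[-2,0,-4,0],[-2,0,-4,0],[-2,0,-4,0],[0,0,0,0],[0,0,0,0]]'
python3 - <<'E'
from h import *
save('side','side3',(290,150,390,240),6)
r=.0915
a=np.linspace(-.44,.47,11); p=np.c_[r*np.sin(a),r*np.cos(a)]*1000
print(p[0]+[578.5,89]);print(np.diff(p,axis=0).round(1))
E
```

```text
time_s: 5.55
position: [0.5398, -0.1101, 0.1701]
eef_rot: [-3.141, -0.003, -0.023]
force: [5.5, 0.9, -3.6]
opening: 0.0134
grip_force: 58.5
[539.52653895 171.78477718]
[[ 7.7  3.2]
 [ 7.9  2.5]
 [ 8.1  1.8]
 [ 8.3  1. ]
 [ 8.3  0.3]
 [ 8.3 -0.5]
 [ 8.2 -1.3]
 [ 8.1 -2. ]
 [ 7.9 -2.7]
 [ 7.6 -3.4]]
```

View pics/side3.png

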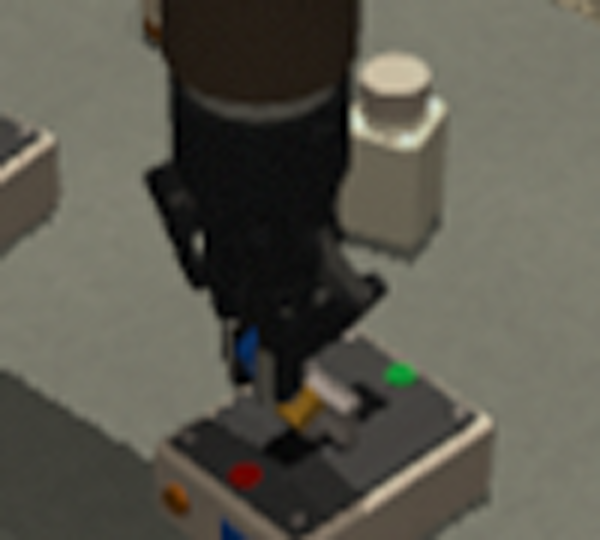

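```bash
python3 -m handwheel '[[-0.5,0,-1.7,0],[0,0,0,0],[4,0,-1.6,0],[4,0,-1.6,0],[8,0,-2.5,0],[8,0,-1.8,0],[8.3,0,-1,0],[8.3,0,-0.3,0],[0,0,0,0],[0,0,0,0]]'
```

```text
time_s: 6.6
position: [0.575, -0.1111, 0.178]
eef_rot: [-3.141, 0.013, -0.024]
force: [-4.0, 3.3, -5.4]
opening: 0.0132
grip_force: 58.6
```

```bash
python3 -m handwheel '[[0,0,-1.5,0],[0,0,-1.5,0],[0,0,0,0],[0,0,0,0]]'
python3 - <<'E'
from h import *
save('side','side4',(290,150,390,240),6)
E
```

```text
time_s: 7.0
position: [0.5748, -0.1112, 0.1808]
eef_rot: [-3.141, 0.013, -0.024]
force: [-4.6, 3.3, -6.9]
opening: 0.0133
grip_force: 58.4
```

View pics/side4.png

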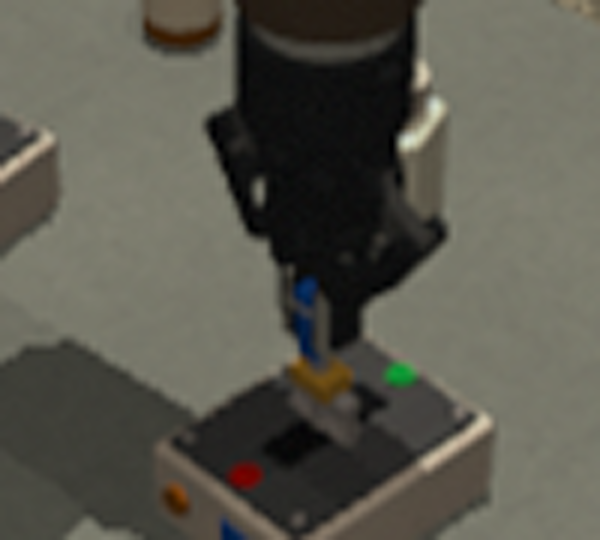

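```bash
python3 -m handwheel '[[8.3,0,0,0],[8.3,0,0.7,0],[8.2,0,1.5,0],[8,0,2.2,0],[0,0,0,0],[0,0,0,0]]'
```

```text
time_s: 7.65
position: [0.6074, -0.1119, 0.1761]
eef_rot: [-3.141, 0.014, -0.025]
force: [-5.2, 3.9, -5.2]
opening: 0.0129
grip_force: 58.4
```

```bash
python3 -m handwheel '[[6,0,2.4,0],[6,0,2.6,0],[0,0,0,0],[0,0,0,0]]'
```

```text
time_s: 8.05
position: [0.6194, -0.1121, 0.1713]
eef_rot: [-3.141, 0.014, -0.025]
force: [-5.8, 3.4, -4.1]
opening: 0.0128
grip_force: 58.4
```

```bash
python3 -m handwheel '[[-2,0,4.2,0],[-2,0,4.2,0],[-2,0,4.2,0],[0,0,0,0],[0,0,0,0]]'
python3 - <<'E'
from h import *
save('side','side5',(290,150,390,240),6)
E
```

```text
time_s: 8.55
position: [0.6152, -0.112, 0.1611]
eef_rot: [-3.141, 0.008, -0.023]
force: [-4.6, 4.3, 0.0]
opening: 0.0132
grip_force: 59.2
```

View pics/side5.png

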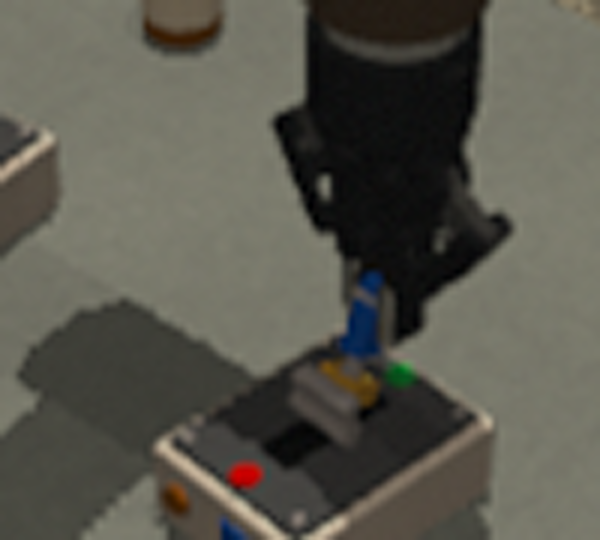

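```bash
python3 -m handwheel '[[-0.7,0,1.6,0],[-0.7,0,1.6,0],[0,0,0.7,0],[0,0,0,0],[0,0,0,0]]'
```

```text
time_s: 9.1
position: [0.616, -0.1119, 0.1603]
eef_rot: [3.141, 0.001, -0.022]
force: [-3.7, 5.1, 7.9]
opening: 0.013
grip_force: 60.7
```

```bash
python3 -m handwheel '[[0,0,0,0],[0,0,0,0],[0,0,0,0],[0,0,0,0],[0,0,0,0],[0,0,-20,0],[0,0,-30,0],[0,0,-30,0],[0,0,-30,0],[-30,30,0,0],[-40,40,0,0],[0,0,0,0]]' 50
python3 -m handwheel '[[-40,0,-20,0],[-40,0,0,0],[-40,0,0,0],[-40,0,0,0],[0,0,0,0],[0,0,0,0]]'
python3 - <<'E'
from h import *
im=save('side','side6',(240,140,400,260),5)
t=save('top','top6',(200,140,380,230),4)
for P in (35+72,35+77,35+88):
    r=P-35; print(P,px('side',np.array([.5800+r*np.sin(.45)/1e3,-.112,.035+r*np.cos(.45)/1e3])))
for c in('side','top'):
    for d in bot.landmark_of(c,'blue_grip'): print(c,round(d['conf'],2),w(c,d['centre']).round(4))
E
```

```text
time_s: 10.3
position: [0.5456, -0.1785, 0.2679]
eef_rot: [-3.141, 0.002, -0.027]
force: [1.3, -0.3, -0.6]
opening: 0.0501
grip_force: 0.0
time_s: 10.9
position: [0.3893, -0.1724, 0.2882]
eef_rot: [3.141, -0.002, -0.023]
force: [0.3, -0.2, -0.4]
opening: 0.0499
grip_force: 0.0
107 [352.02283303 202.1754969 ]
112 [352.60899091 200.58803845]
123 [353.90491028 197.0783728 ]
side 0.65 [ 0.6087 -0.1147  0.0992]
side 0.52 [ 0.7408 -0.3358  0.1059]
side 0.51 [0.2605 0.2422 0.1008]
top 0.71 [0.2609 0.2434 0.0999]
top 0.63 [ 0.6065 -0.1095  0.0995]
top 0.57 [ 0.7379 -0.3343  0.098 ]
```

View pics/side6.png

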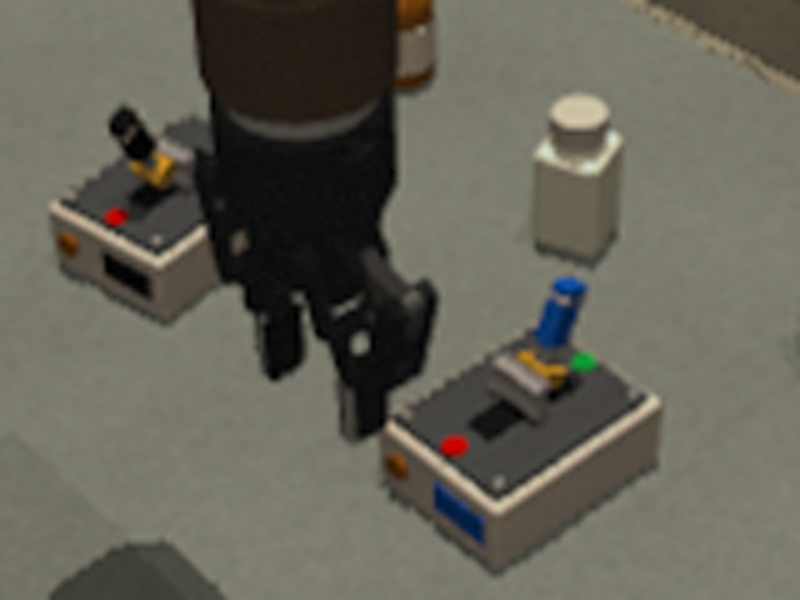

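View pics/top6.png

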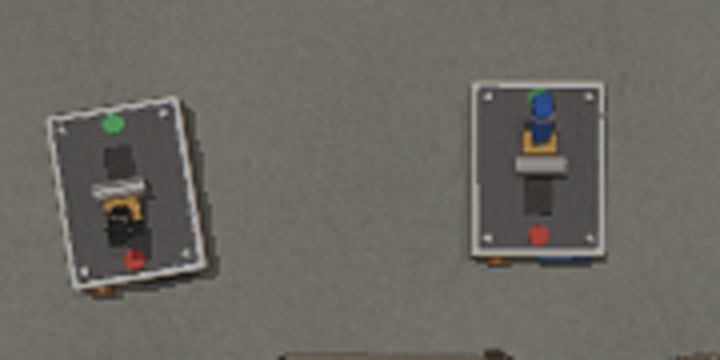

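The side view shows the blue bat leaning to green, its grip at pixel (352,202.6) against (352,202.2) predicted when home. The collar sits low behind the ridge. The black toggle still leans to red.

```bash
python3 -c "
from cell import bot
print(bot.finish_job())"
```

```text
the job is handed in; nothing more can be done
None
```

I flipped the blue toggle over the ridge to its green-dot side. The last pictures show it down in its notch there, with the gripper clear and the black toggle still on red. The job was handed in at about 11 s; no verdict came back.

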